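Loosen the microscope's clamp bolt with the ratchet

TASK

The ratchet wrench on the microscope's clamp bolt is still set to tighten. Flip its red direction lever over to the loosen side first, then swing the handle anticlockwise (seen looking down on the bolt) until the bolt has turned loose by at least an eighth of a turn, and leave the ratchet on the bolt with the lever on the loosen side. Do not knock over or shift the bottle, beaker or slide box beside it.

Things in the scene. Friction and masses are not known exactly. Their poses are not given: they have to be found in the camera images.
- stand: White microscope stand, fixed. Origin on the bench straight below the centre of its sloped clamp face; z up, -x is its front, which looks to the robot's right (world -y) or turned somewhat from there. The face, 90 x 110 mm, is centred 115 mm above the bench and tilted 30 degrees: its normal is (-0.5, 0, 0.866) in this frame. Foot plate 35 mm high, 170 mm wide (y), x from -90 to +180 mm.
- bolt (a joint): Clamp bolt under the wrench head (brass flange 72 mm across with two red marks), turning about the normal of the sloped face. 0 = tight (cannot go further), grows anticlockwise (looking down on the face) as it loosens, rad, up to 2.6. Needs about 0.4 N m to turn and stays where it is left.
- bolt_center (a point): Point on the bolt axis at the top of the wrench head, 33 mm above the sloped face; its z axis is the bolt axis (the face normal).
- ratchet (a joint): Swing of the ratchet handle about the bolt axis, rad, -1.2 to 1.2: 0 = handle straight down the slope to the stand's front, grows anticlockwise (towards the stand's -y side). Drag 0.2 N m, stays put. Lever on tighten: anticlockwise swings click without turning the bolt. Lever on loosen: they turn it, after up to 0.5 rad of free play; clockwise swings click.
- handle (a point): Middle of the ratchet's blue grip, on its centre line, 120 mm from the bolt axis, 21 mm above the plane of the sloped face. Grip 24 mm wide, 18 mm thick, reaching from 75 to 160 mm from the axis. Its x axis points along the handle to the bolt axis, z along the face normal. The handle overhangs the face, with air below the grip.
- lever (a joint): Red direction lever on the wrench head, rad: 0 = tighten, 1 = loosen, grows anticlockwise. Pivot parallel to the bolt axis, 30 mm from it towards the handle. Over-centre spring: past 0.5 it snaps to the other side (1 to 2 N at the tab); on the loosen side it may rest anywhere from about 0.75 to 1 until the handle moves, as the pawl meets the teeth.
- tab (a point): Centre of the top of the lever's upright red tab: 10 x 9 mm, 14 mm tall; its top is 50.5 mm above the sloped face and 20.5 mm above the wrench head, 22 mm from the pivot on the handle side. On tighten it lies 10.5 mm to one side of the handle's centre line (the stand's +y side when the handle is straight), on loosen 10.5 mm to the other.
- reagent: Loose amber bottle, 60 mm across, 140 mm tall, a bystander; origin at its foot.
- beaker: Loose clear beaker, 66 mm across, 75 mm tall, a bystander; origin at its foot.
- slide_box: Loose orange slide box 90 x 75 x 32 mm, a bystander; origin at its underside.
- head_edge (a point): Middle of the lower front edge of the stand's optical head, which overhangs the bolt: 35 mm in front of the stand's origin, 205 mm above the bench. The head is 100 mm wide, 85 mm high, with two eyepieces above it (to 370 mm). It blocks a gripper held vertically at the lever: come in along the face normal, tilted about 30 degrees.

How it is judged:
By the outcome, as a careful person would: the job done as asked, in the order asked, and still so for the second after the job is handed in, with the robot touching nothing.
It also fails if it takes over 48 s, if anything falls off the work surface, if the arm or the gripper's body presses on something with over 40 N, if the wrist force passes 120 N, or if a joint passes its speed limit or range.

ROBOT

A 7-joint arm with a two-finger parallel gripper is mounted at the origin on the work surface. World frame = base frame: x ahead of the robot, y to its left, z up, the work surface at z = 0. Lengths are in m, angles in rad, forces in N, time in s.
With the tool pointing down it reaches from about 0.425 to 0.875 m from the base axis. Payload 4.7 kg.
Tool frame: the origin (TCP) lies at the very end of the fingers, on their centre line; the grasp point (between the pads) lies 19 mm behind it; z points along the fingers, y is the direction in which the jaws open and shut (so a half turn about z gives the same grasp; the last joint's range is limited). The gripper opens to 85 mm and grips with 20 to 120 N. Pads are 22 mm wide; open, the fingers measure 114 mm over their backs; the gripper's body (76 mm by 85 mm) begins 54 mm behind the grasp point. The pads swing forward as they close: fully open they stand 13 mm farther back than shut.
Start: joints at [1.12, 0.321, -0.07, 1.45, 0.023, 1.371, -0.057], TCP at [0.291, -0.581, 0.231] pointing down, gripper open.
Joint ranges: [-2.86, 2.86], [-0.3, 2.09], [-1.38, 1.24], [0.06, 2.45], [-1.56, 4.7], [0.09, 2.05], [-2.69, 2.69]. Speed limits (rad/s): [2.57, 2.57, 3.14, 3.14, 3.14, 3.14, 3.14].

INTERFACE

Orientations are given as a 3x3 rotation matrix whose columns are the frame's x, y, z axes.
In Python, from workcell import robot gives the robot as it stands. The module is installed in compiled form; this text tells all that it offers.
- The arm moves only by the tool carry_out, never from a script. Its argument "targets" is a list of rows, each a list of 6 numbers: the shift along the tool's x, y, z each as a share of 0.03 m, from -1 to 1, then the turn, a rotation vector about the tool's x, y, z each as a share of pi rad, from -1 to 1. In form: [[x, y, z, wx, wy, wz], ...]. A call has 1 to 20 rows; each row shifts and turns the commanded pose from where the row before left it, along the tool's axes as they then stand; what a row does not reach is not made up. A row lasts 1/10 s, in which the tool goes at most 50 mm and 8.59 degrees, less where a joint would pass 70% of its speed; a pose out of reach is approached as far as the arm can. A call with a number of a shift or a turn outside -1 to 1 is refused whole. A call with a gripper value outside its range is refused whole. "hand" is the gripper command: -1 is shut, 1 is fully open, values between are in proportion, set as the call begins (left out, the last holds). The fingers move at their own pace and stop on an object; "grip_force" is the grip in N (left out, the last holds). Time passes only in rows, so rows that do not move let the fingers close. It gives the time, the measured TCP pose, the force and the opening at its end, in the units of the state.
- robot.get_state(): the state, without advancing time (a new reading comes with each control period).
- robot.get_image(name): name is "scene" or "top"; returns a dict with "frame" (400x640x3 uint8, blue, green, red), "intrinsics" (3x3 intrinsics, pixels), "rvec" (rotation vector, rad) and "tvec" (3), from world to camera coordinates, as OpenCV has them. Camera axes: x right, y down, z forward; pixel columns grow to the right and rows downward; lengths in m; the calibration is good to about 2 mm. A picture is of the moment at which its call begins. There is no depth.
- robot.finish_job(): hands the job in, once; it reports no verdict.
Trained networks look in a picture, given as the dict that the camera call returned (one of the last four; its "shot" number tells which), for a name from the list of things; names that differ only in an ending like _2 or _b are one class to them, and where a whole thing is asked for, a point or a joint stands for the part that bears it (a point fixed in the world has none). Each returns a list of dicts, best first, with "score" (0 to 1); they miss things now and then, are a little off and sometimes report something else, mostly with a low value. They report only what shows in the picture. A call takes as long as a camera call.
- robot.cut_out(picture, thing): "pixels" (400x640 bool, what is visible of it) and "pixel" ([column, row] in pixels, amid what is visible of it).
- robot.place_of(picture, thing): "pixel" ([column, row] in pixels: a listed point, or the origin of a listed thing).
The state is a dict: "time_s": time; "joint_pos": joint angles; "joint_vel": joint speeds; "tau": joint torques, N m; "tool_pos": TCP position; "tool_rot": TCP orientation; "force": force on the tool from outside, world axes, zero at the start; "wrist_torque": the same for the moment, N m; "opening": opening from 0.0 (shut) to 1.0 (fully open).
Only numpy, scipy, OpenCV 4.12 (cv2) and the standard library are available. Lean on these libraries where they do the work, as an engineer would, in place of code of your own. Each camera call takes 0.05 s, during which the arm holds its last target. There are 200 camera calls.

## Working session

There is one attempt and no reset: what is moved stays moved. The work goes in short steps, Python scripts to look and compute and a tool call to move; the robot and the scene stay as the last step left them, time stands still between calls to the robot, and variables do not carry over. Pictures are saved under pics/ and viewed, about 8 in all and at most 12, crops included, and the job is handed in when it is done.

Besides the shell and the picture viewer there is one more tool, called after ">>>" by a JSON object that holds its "op" and its "data", one argument or row to a line. carry_out: Moves the arm, as the interface text tells. Shift numbers are shares of 0.03 m and turn numbers shares of pi rad, none past 1 either way. Its arguments: {"type":"object","properties":{"targets":{"type":"array"},"hand":{"type":"number"},"grip_force":{"type":"number"}},"required":["targets"]}

```bash
mkdir -p pics; ls; cat > h.py <<'E'
import numpy as np, cv2
from workcell import robot
def P(im):
    R=cv2.Rodrigues(np.array(im["rvec"],float))[0]; t=np.array(im["tvec"],float).reshape(3); return np.array(im["intrinsics"],float),R,t
def ray(im,px):
    K,R,t=P(im); d=R.T@np.linalg.inv(K)@np.array([px[0],px[1],1.]); return -R.T@t,d/np.linalg.norm(d)
def tri(a,pa,b,pb):
    o1,d1=ray(a,pa);o2,d2=ray(b,pb)
    s=np.linalg.lstsq(np.c_[d1,-d2],o2-o1,rcond=None)[0]
    p,q=o1+s[0]*d1,o2+s[1]*d2
    return (p+q)/2,np.linalg.norm(p-q)
def proj(im,X):
    K,R,t=P(im); x=K@(R@np.asarray(X,float)+t); return x[:2]/x[2]
E
python3 - <<'E'
from h import *
a=robot.get_image("scene");b=robot.get_image("top")
cv2.imwrite("pics/s0.png",a["frame"]);cv2.imwrite("pics/t0.png",b["frame"])
for n in ["stand","bolt_center","handle","tab","reagent","beaker","slide_box","head_edge"]:
    u=robot.place_of(a,n);v=robot.place_of(b,n)
    print(n,[(np.round(x["pixel"],1),round(x["score"],2)) for x in u[:2]],[(np.round(x["pixel"],1),round(x["score"],2)) for x in v[:2]])
    if u and v: print("   ",tri(a,u[0]["pixel"],b,v[0]["pixel"]))
s=robot.get_state();print(s["time_s"],s["tool_pos"],s["tool_rot"],s["force"],s["opening"])
print(ray(a,(320,200)),ray(b,(320,200)))
E
```

```text
pics
stand [(array([334.4, 230.2]), 0.93)] [(array([274.8, 214.8]), 0.59)]
    (array([ 0.5343667 ,  0.09774202, -0.0037228 ]), np.float64(0.007396003295621652))
bolt_center [(array([338.1, 190.1]), 0.58)] [(array([187. , 264.8]), 0.69)]
    (array([ 0.38808706,  0.29860716, -0.00720479]), np.float64(0.05844191258067716))
handle [(array([299.8, 211.1]), 0.6)] [(array([317.9, 223.4]), 0.79)]
    (array([ 0.50312825, -0.01267181,  0.09633206]), np.float64(0.0038745424740400164))
tab [(array([321.1, 191.2]), 0.4)] [(array([296.1, 215.5]), 0.5)]
    (array([0.51934212, 0.04146962, 0.14446895]), np.float64(0.009046812286124828))
reagent [(array([234.3, 301.1]), 0.82)] [(array([427.8, 202.6]), 0.73)]
    (array([ 5.75452358e-01, -2.97495962e-01,  4.15244516e-04]), np.float64(0.010064491271965684))
beaker [] [(array([185. , 266.6]), 0.9)]
slide_box [(array([196.5, 279.4]), 0.69)] [(array([435.7, 247.3]), 0.79)]
    (array([ 0.45464823, -0.3179708 ,  0.0012107 ]), np.float64(0.0033753053134233735))
head_edge [(array([338.3, 173. ]), 0.56), (array([333.1, 229.8]), 0.23)] [(array([279.5, 190.6]), 0.73)]
    (array([0.55944984, 0.07012349, 0.20803734]), np.float64(0.0008199664498439688))
0.9 [ 0.29133939 -0.58107467  0.23135793] [[ 8.93900657e-01  4.48265118e-01 -1.69921150e-05]
 [ 4.48265113e-01 -8.93900651e-01 -1.20080205e-04]
 [-6.90170298e-05  9.97228015e-05 -9.99999993e-01]] [ 0.01241963  0.48365902 -0.37306485] 1.0026438045936885
(array([ 1.34671861, -0.77888104,  0.85852083]), array([-0.59790518,  0.59509062, -0.53700703])) (array([0.41132008, 0.00174759, 0.95768644]), array([ 0.17013988, -0.02005724, -0.98521578]))
```

View pics/s0.png

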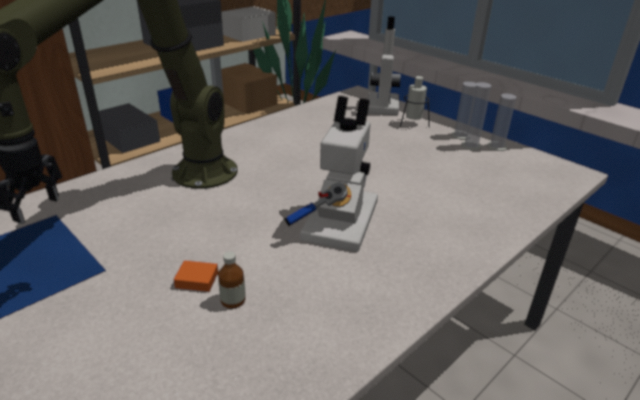

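View pics/t0.png

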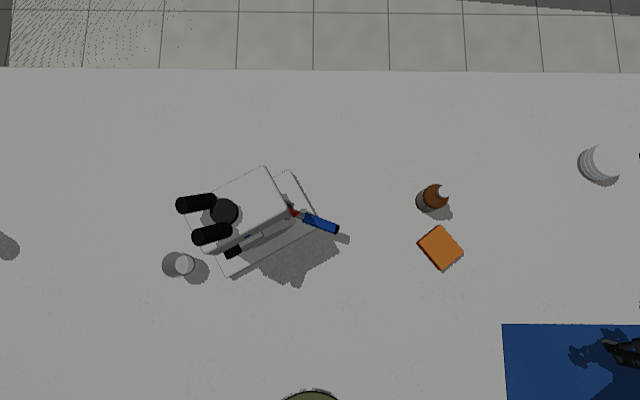

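```bash
cat >> h.py <<'E'
from scipy.optimize import least_squares
N=np.array([-.5,0,.866025]);U=np.array([-.866025,0,-.5]);V=np.array([0,-1.,0]) # normal, downslope, anticlockwise dir
def pts(p,lev=0):
    x,y,th,q=p; c,s=np.cos(th),np.sin(th); R=np.array([[c,-s,0],[s,c,0],[0,0,1]]);o=np.array([x,y,0])
    h=np.cos(q)*U+np.sin(q)*V; l=-np.sin(q)*U+np.cos(q)*V; C=np.array([0,0,.115])
    a=(lev-.5)*np.radians(28.5)*2
    d=dict(stand=0*C,bolt_center=C+.033*N,handle=C+.12*h+.021*N,tab=C+(.03+.022*np.cos(a))*h+.022*np.sin(a)*l+.0505*N,head_edge=np.array([-.035,0,.205]),
      tip=C+.16*h+.021*N)
    return {k:o+R@v for k,v in d.items()},R@h,R@l,R@N
def measure(ims,lev=0,fix=None):
    ob=[]
    for im in ims:
        for n in ["stand","bolt_center","handle","tab","head_edge"]:
            for r in robot.place_of(im,n)[:1]: ob.append((im,n,np.array(r["pixel"]),r["score"]))
    f=lambda p:np.concatenate([(proj(im,pts(p,lev)[0][n])-px)*w for im,n,px,w in ob])
    if fix is not None:
        g=lambda q:f([*fix,q[0]]); best=min((least_squares(g,[q0],loss="soft_l1",f_scale=1.5) for q0 in(-.8,0,.8)),key=lambda r:r.cost); p=[*fix,best.x[0]]
    else:
        best=min((least_squares(f,[.534,.098,np.arctan2(.85,-.53),q0],loss="soft_l1",f_scale=1.5) for q0 in(-.8,0,.8)),key=lambda r:r.cost);p=best.x
    for im,n,px,w in ob: print(n,px.round(1),(proj(im,pts(p,lev)[0][n])-px).round(1),round(w,2))
    return np.array(p)
E
python3 - <<'E'
from h import *
ims=[robot.get_image(n) for n in("scene","top")]
p=measure(ims);print(p.round(4))
d,h,l,n=pts(p)
for k,v in d.items(): print(k,v.round(4))
print(h.round(3),l.round(3),n.round(3))
out=[]
for im,c in zip(ims,[(325,200),(290,225)]):
    f=cv2.resize(im["frame"][c[1]-50:c[1]+50,c[0]-65:c[0]+65],None,fx=6,fy=6,interpolation=cv2.INTER_CUBIC)
    for k in("stand","bolt_center","handle","tab","tip","head_edge"):
        u=((proj(im,d[k])-np.array(c)+[65,50]+.5)*6).astype(int);cv2.circle(f,tuple(map(int,u)),3,(0,255,0),-1);cv2.putText(f,k[:2],tuple(map(int,u+4)),0,.5,(0,255,255),1)
    out.append(cv2.resize(f,(520,300) if 0 else (390,300)))
cv2.imwrite("pics/fit.png",np.hstack(out))
E
```

```text
stand [336.8 229.3] [-0.8 -0.1] 0.92
bolt_center [334.  190.8] [ 2.9 -0.9] 0.68
handle [299.5 217.3] [ 0.7 -2.7] 0.75
tab [320.3 192. ] [-1.3  1.3] 0.38
head_edge [337. 173.] [-0.6  0.6] 0.56
stand [278.  215.4] [-2.1 -0.4] 0.66
bolt_center [296.1 210.2] [-20.1  -7.3] 0.7
handle [319.8 222. ] [ 1.4 -0.3] 0.74
tab [295.7 211.5] [ 2.6 -0.4] 0.61
head_edge [279.4 189.2] [1.5 4.2] 0.82
[ 0.5357  0.0974  2.1314 -0.7807]
stand [0.5357 0.0974 0.    ]
bolt_center [0.5445 0.0834 0.1436]
handle [ 0.509  -0.0189  0.0906]
tab [0.5262 0.0333 0.1449]
head_edge [0.5543 0.0677 0.205 ]
tip [ 0.4983 -0.0547  0.0764]
[-0.269 -0.895 -0.355] [ 0.926 -0.138 -0.352] [ 0.266 -0.423  0.866]
```

View pics/fit.png

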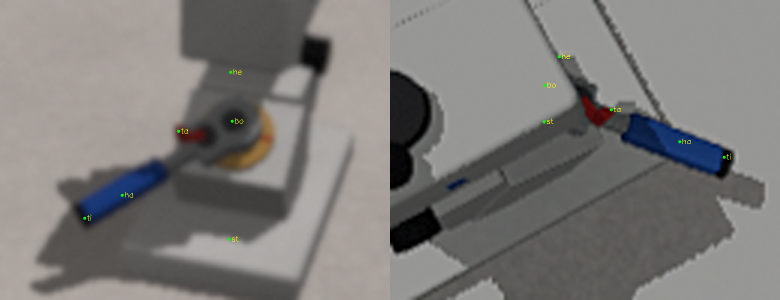

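```bash
cat >> h.py <<'E'
def blue(im,box=(150,260,250,400)):
    f=im["frame"].astype(int);m=np.zeros(f.shape[:2],np.uint8);r0,r1,c0,c1=box
    m[r0:r1,c0:c1]=((f[...,0]>1.7*f[...,2]+15)&(f[...,0]>1.4*f[...,1]))[r0:r1,c0:c1]
    k,L,S,_=cv2.connectedComponentsWithStats(m); return (L==1+np.argmax(S[1:,4])).astype(np.uint8)
def mom(M): 
    c=np.array([M["m10"],M["m01"]])/M["m00"]; return np.r_[c,np.array([M["mu20"],M["mu11"],M["mu02"]])/M["m00"]/8]
def bluefit(ims,p0,fixed=False):
    tgt=[mom(cv2.moments(blue(im),True)) for im in ims]
    def f(s):
        p,e0,e1=((np.r_[p0[:3],s[0]]) if fixed else s[:4]),s[-2],s[-1]
        d,h,l,n=pts(p);A=d["handle"];r=[]
        for im,t in zip(ims,tgt):
            q=np.array([proj(im,A+(a-.12)*h+b*l+c*n) for a in(e0,e1) for b in(-.011,.011) for c in(-.008,.008)],np.float32)
            r.append(mom(cv2.moments(cv2.convexHull(q)))-t)
        pr=[(e0-.075)/.004,(e1-.157)/.004]
        if not fixed: pr+=list((np.array(p)-p0)/[.004,.004,.05,.5])
        return np.r_[np.concatenate(r)*1.5,pr]
    s0=np.r_[p0[3] if fixed else p0,.075,.157]
    r=least_squares(f,s0,diff_step=1e-4); print("blue res",r.fun.round(1)); return r.x
E
python3 - <<'E'
from h import *
P_=[]
for i in range(2):
    ims=[robot.get_image(n) for n in("scene","top")]
    p=measure(ims);P_.append(p);print(p.round(4))
p0=np.mean(P_+[[0.5357,.0974,2.1314,-.7807]],0)
s=bluefit(ims,p0);print(p0.round(4),s.round(4))
p=s[:4];np.save("p.npy",p);d,h,l,n=pts(p)
for k,v in d.items(): print(k,v.round(4))
print(h.round(3),l.round(3),n.round(3))
for im in ims:
    f=im["frame"].astype(int);m=(f[...,2]>1.8*f[...,1]+15)&(f[...,1]<70);m[:150]=0;m[260:]=0;m[:,:280]=0;m[:,350:]=0
    y,x=np.nonzero(m);print("red",len(x),x.mean(),y.mean(),x.min(),x.max(),y.min(),y.max(),"pred tab",proj(im,d["tab"]),proj(im,d["tab"]-.007*n))
print(robot.get_state()["time_s"])
E
```

```text
stand [336.4 230.4] [ 0.6 -1.2] 0.82
bolt_center [338.2 171.2] [-0.2 18.8] 0.15
handle [299.7 212.8] [0.5 0.1] 0.6
tab [317.9 192.1] [1.9 0.4] 0.41
head_edge [336.3 172. ] [1.3 1.6] 0.67
stand [277.8 214.4] [-2.7 -0.1] 0.7
handle [319.  222.2] [0.9 0.9] 0.89
tab [293.9 214.7] [ 3.  -3.7] 0.52
head_edge [279.1 187.7] [0.7 4.7] 0.62
[ 0.5377  0.0995  2.1366 -0.837 ]
stand [333.4 228.4] [1.7 0.7] 0.9
bolt_center [338.5 190.9] [-1.7 -1. ] 0.6
handle [300.  212.8] [-0.9 -0.1] 0.74
tab [319.  192.7] [ 0.1 -0.3] 0.49
head_edge [339.1 174.7] [-1.9 -1.1] 0.82
stand [275.5 215.9] [ 0.9 -0. ] 0.94
bolt_center [321.2 223.9] [-45.2 -20.9] 0.65
handle [321.1 222.2] [1.2 0. ] 0.77
tab [298.7 214.6] [-0.4 -3.9] 0.44
head_edge [281.2 190.9] [-1.   1.8] 0.71
[ 0.5335  0.0961  2.2656 -0.9197]
blue res [ 0.7 -0.6  0.   0.3  0.6  0.7  0.1  0.3 -0.3  0.4  0.6 -0.1 -0.3  0.
 -0.7  0.1]
[ 0.5356  0.0977  2.1779 -0.8458] [ 0.5343  0.0977  2.1446 -0.8135  0.0776  0.1565]
stand [0.5343 0.0977 0.    ]
bolt_center [0.5433 0.0839 0.1436]
handle [ 0.5055 -0.0184  0.092 ]
tab [0.5242 0.0341 0.1456]
head_edge [0.5533 0.0683 0.205 ]
tip [ 0.494  -0.0541  0.0782]
[-0.287 -0.894 -0.343] [ 0.919 -0.156 -0.363] [ 0.271 -0.42   0.866]
red 23 323.3478260869565 194.82608695652175 320 327 193 196 pred tab [318.72491286 192.68032165] [318.96843028 193.93103076]
red 50 293.16 212.1 289 298 207 216 pred tab [297.93224382 211.92925587] [296.70580119 213.13352326]
2.7
```

```bash
cat >> h.py <<'E'
from scipy.spatial.transform import Rotation as Ro
def rows(p0,R0,wps,show=True):
    """wps: list of (pos,R,nrows). simulate with rounded numbers so no drift"""
    p,R=np.array(p0,float),np.array(R0,float);out=[]
    for P1,R1,n in wps:
        for k in range(n,0,-1):
            sh=np.round(R.T@(np.array(P1)-p)/k/.03,2);w=np.round(Ro.from_matrix(R.T@R1).as_rotvec()/k/np.pi,3)
            out.append([float(v) for v in np.r_[sh,w]]);p=p+R@sh*.03;R=R@Ro.from_rotvec(w*np.pi).as_matrix()
    a=np.array(out);print("max",np.abs(a).max(0),"turn deg",np.linalg.norm(a[:,3:],axis=1).max()*180)
    print(str(out).replace(" ",""));return p,R
def st():
    s=robot.get_state();return s,np.array(s["tool_pos"]),np.array(s["tool_rot"])
E
python3 - <<'E'
from h import *
p=np.load("p.npy");d,h,l,n=pts(p);s,t,R=st()
G=np.c_[-h,l,-n];T=d["tab"]-.003*h+.0295*l-.0225*n
pre=T+.1*n;print("pre",pre,"T",T)
mid=np.array([.42,-.28,.33]);Rm=Ro.from_matrix(R)*Ro.from_rotvec(Ro.from_matrix(R.T@G).as_rotvec()*.5)
rows(t,R,[(mid,Rm.as_matrix(),12),(pre,G,12)])
E
```

```text
pre [ 5.73208971e-01 -3.92307678e-04  2.03032212e-01] T [0.54606836 0.0416004  0.11642971]
max [0.88  0.59  0.52  0.007 0.003 0.012] turn deg 2.474590875276154
[[0.69,-0.59,-0.27,0.007,0.002,-0.011],[0.72,-0.57,-0.26,0.007,0.002,-0.011],[0.74,-0.55,-0.24,0.007,0.002,-0.011],[0.76,-0.53,-0.22,0.007,0.002,-0.011],[0.78,-0.51,-0.21,0.007,0.002,-0.011],[0.79,-0.48,-0.19,0.007,0.002,-0.011],[0.81,-0.46,-0.18,0.007,0.002,-0.011],[0.83,-0.43,-0.16,0.006,0.003,-0.012],[0.84,-0.41,-0.15,0.007,0.002,-0.011],[0.86,-0.38,-0.13,0.006,0.003,-0.012],[0.88,-0.35,-0.12,0.007,0.002,-0.011],[0.88,-0.32,-0.1,0.006,0.003,-0.012],[0.81,-0.06,0.49,0.007,0.002,-0.011],[0.81,-0.02,0.5,0.007,0.002,-0.011],[0.81,0.02,0.51,0.007,0.002,-0.011],[0.8,0.06,0.51,0.007,0.002,-0.011],[0.8,0.1,0.51,0.007,0.002,-0.011],[0.79,0.13,0.52,0.007,0.002,-0.011],[0.78,0.17,0.52,0.007,0.002,-0.011],[0.77,0.21,0.52,0.006,0.003,-0.012],[0.76,0.25,0.52,0.007,0.002,-0.011],[0.75,0.29,0.52,0.006,0.003,-0.012],[0.73,0.33,0.52,0.007,0.002,-0.011],[0.72,0.36,0.51,0.006,0.003,-0.012]]
```

>>> {"op": "carry_out", "data": {
  "targets": [
    [0.69, -0.59, -0.27, 0.007, 0.002, -0.011],
    [0.72, -0.57, -0.26, 0.007, 0.002, -0.011],
    [0.74, -0.55, -0.24, 0.007, 0.002, -0.011],
    [0.76, -0.53, -0.22, 0.007, 0.002, -0.011],
    [0.78, -0.51, -0.21, 0.007, 0.002, -0.011],
    [0.79, -0.48, -0.19, 0.007, 0.002, -0.011],
    [0.81, -0.46, -0.18, 0.007, 0.002, -0.011],
    [0.83, -0.43, -0.16, 0.006, 0.003, -0.012],
    [0.84, -0.41, -0.15, 0.007, 0.002, -0.011],
    [0.86, -0.38, -0.13, 0.006, 0.003, -0.012],
    [0.88, -0.35, -0.12, 0.007, 0.002, -0.011],
    [0.88, -0.32, -0.1, 0.006, 0.003, -0.012]
  ],
  "hand": 1
}}

```text
time_s: 3.9
tool_pos: [0.4209, -0.278, 0.3307]
tool_rot: [[0.633, 0.769, -0.092], [0.762, -0.597, 0.25], [0.137, -0.228, -0.964]]
force: [0.5, -0.1, 0.1]
opening: 0.999
```

>>> {"op": "carry_out", "data": {
  "targets": [
    [0.81, -0.06, 0.49, 0.007, 0.002, -0.011],
    [0.81, -0.02, 0.5, 0.007, 0.002, -0.011],
    [0.81, 0.02, 0.51, 0.007, 0.002, -0.011],
    [0.8, 0.06, 0.51, 0.007, 0.002, -0.011],
    [0.8, 0.1, 0.51, 0.007, 0.002, -0.011],
    [0.79, 0.13, 0.52, 0.007, 0.002, -0.011],
    [0.78, 0.17, 0.52, 0.007, 0.002, -0.011],
    [0.77, 0.21, 0.52, 0.006, 0.003, -0.012],
    [0.76, 0.25, 0.52, 0.007, 0.002, -0.011],
    [0.75, 0.29, 0.52, 0.006, 0.003, -0.012],
    [0.73, 0.33, 0.52, 0.007, 0.002, -0.011],
    [0.72, 0.36, 0.51, 0.006, 0.003, -0.012],
    [0, 0, 0, 0, 0, 0],
    [0, 0, 0, 0, 0, 0]
  ]
}}

```text
time_s: 5.3
tool_pos: [0.5733, 0.0006, 0.2023]
tool_rot: [[0.285, 0.919, -0.272], [0.894, -0.153, 0.42], [0.345, -0.363, -0.866]]
force: [0.4, -0.9, 0.7]
opening: 1.0
```

>>> {"op": "carry_out", "data": {
  "targets": [
    [0, 0, 0.5, 0, 0, 0],
    [0, 0, 0.5, 0, 0, 0],
    [0, 0, 0.5, 0, 0, 0],
    [0, 0, 0.5, 0, 0, 0],
    [0, 0, 0.4, 0, 0, 0],
    [0, 0, 0, 0, 0, 0]
  ]
}}

```text
time_s: 5.9
tool_pos: [0.5521, 0.0308, 0.1391]
tool_rot: [[0.287, 0.918, -0.273], [0.894, -0.154, 0.42], [0.344, -0.365, -0.865]]
force: [0.4, -0.1, 0.5]
opening: 0.997
```

```bash
cat >> h.py <<'E'
def crop(name,marks=()):
    out=[]
    for cn,c in zip(("scene","top"),[(322,195),(305,215)]):
        im=robot.get_image(cn)
        f=cv2.resize(im["frame"][c[1]-40:c[1]+40,c[0]-50:c[0]+50],None,fx=4,fy=4,interpolation=cv2.INTER_CUBIC)
        f=cv2.convertScaleAbs(f,alpha=1.5)
        for X in marks:
            u=((proj(im,X)-np.array(c)+[50,40]+.5)*4).astype(int);cv2.circle(f,tuple(map(int,u)),2,(0,255,0),-1)
        out.append(f)
    cv2.imwrite("pics/"+name,np.hstack(out))
E
python3 - <<'E'
from h import *
p=np.load("p.npy");d,h,l,n=pts(p);s,t,R=st()
print(s["force"],s["joint_pos"])
F=lambda sg:t+R@np.array([0,sg*.0425,-.013])
crop("c1.png",[d["tab"],F(-1),F(1)])
v=F(-1)-d["tab"];print("inner pad tip rel tab h,l,n:",v@h,v@l,v@n)
E
```

```text
[ 0.38443646 -0.06826006  0.5152514 ] [ 0.53900848  0.49470698 -0.52142932  1.56378932 -0.18638435  1.45512641
 -0.15452732]
inner pad tip rel tab h,l,n: -0.002856196123725455 -0.013988625187040617 0.016403318847070327
```

View pics/c1.png

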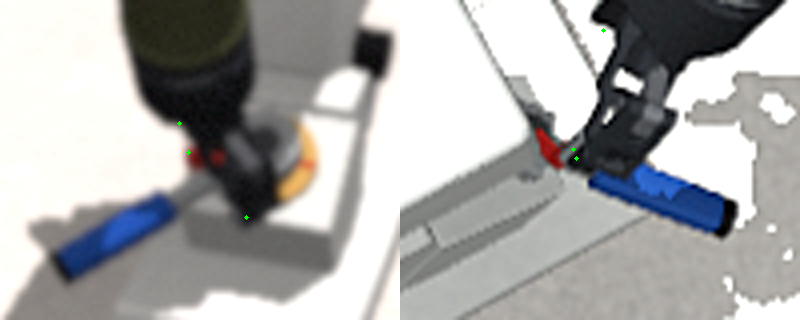

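```bash
python3 - <<'E'
from h import *
p=np.load("p.npy");d,h,l,n=pts(p)
C=d["bolt_center"]-.033*n; A=lambda a,b,c:C+a*h+b*l+c*n
ang=-np.radians(28.5)
e=np.cos(ang)*h+np.sin(ang)*l; g=-np.sin(ang)*h+np.cos(ang)*l
out=[]
for cn,fn,c in(("scene","s0",(322,195)),("top","t0",(298,213))):
    im=robot.get_image(cn);f=cv2.imread(f"pics/{fn}.png")
    f=cv2.convertScaleAbs(cv2.resize(f[c[1]-20:c[1]+20,c[0]-20:c[0]+20],None,fx=10,fy=10,interpolation=cv2.INTER_NEAREST),alpha=1.7)
    px=lambda X:tuple(int(v) for v in (proj(im,X)-np.array(c)+20.5)*10)
    tb=A(.03,0,0)+.022*e
    for z in(.0365,.0505):
        q=np.array([px(tb+a*.005*e+b*.0045*g+z*n) for a,b in((1,1),(1,-1),(-1,-1),(-1,1))]);cv2.polylines(f,[q],True,(0,255,0) if z>.04 else (0,255,255),1)
    cv2.circle(f,px(A(.03,0,.036)),4,(255,0,255),-1)
    cv2.circle(f,px(A(0,0,.033)),4,(255,255,0),-1)
    cv2.line(f,px(A(.0,0,.03)),px(A(.16,0,.03)),(255,200,0),1)
    out.append(f)
cv2.imwrite("pics/lv.png",np.hstack(out))
E
```

```text
(no output)
```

View pics/lv.png

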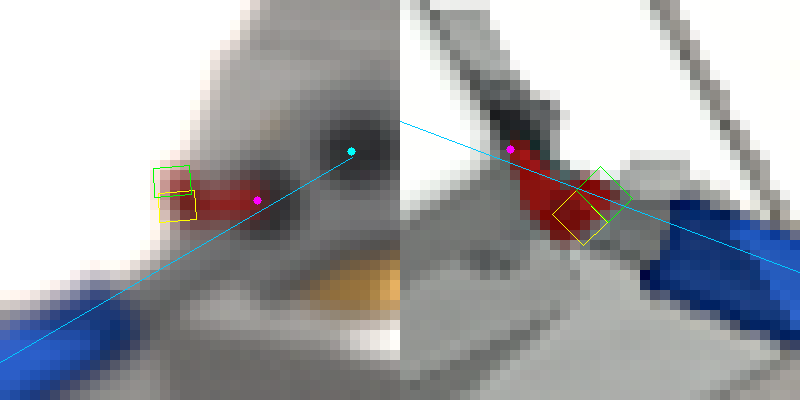

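>>> {"op": "carry_out", "data": {
  "targets": [
    [0, 0, 0.3, 0, 0, 0],
    [0, 0, 0.3, 0, 0, 0],
    [0, 0, 0.26, 0, 0, 0],
    [0, 0, 0, 0, 0, 0]
  ]
}}

```text
time_s: 6.5
tool_pos: [0.5456, 0.0415, 0.1172]
tool_rot: [[0.287, 0.918, -0.273], [0.894, -0.154, 0.42], [0.344, -0.364, -0.865]]
force: [0.1, 0.4, -0.0]
opening: 0.998
```

>>> {"op": "carry_out", "data": {
  "targets": [
    [0, 0.2, 0, 0, 0, 0],
    [0, 0.2, 0, 0, 0, 0],
    [0, 0.2, 0, 0, 0, 0],
    [0, 0.1, 0, 0, 0, 0]
  ]
}}

```text
time_s: 6.9
tool_pos: [0.5671, 0.037, 0.1104]
tool_rot: [[0.288, 0.919, -0.269], [0.894, -0.156, 0.421], [0.344, -0.361, -0.866]]
force: [-0.8, -0.3, -0.7]
opening: 1.004
```

>>> {"op": "carry_out", "data": {
  "targets": [
    [0, 0.15, 0, 0, 0, 0],
    [0, 0.1, 0, 0, 0, 0],
    [0, 0, 0, 0, 0, 0]
  ]
}}

```text
time_s: 7.2
tool_pos: [0.5738, 0.0363, 0.108]
tool_rot: [[0.287, 0.919, -0.269], [0.894, -0.156, 0.421], [0.345, -0.361, -0.866]]
force: [-0.2, -0.4, -0.6]
opening: 1.001
```

>>> {"op": "carry_out", "data": {
  "targets": [
    [0, -0.2, 0, 0, 0, 0],
    [0, 0, -0.8, 0, 0, 0],
    [0, 0, -1, 0, 0, 0],
    [0, 0, -1, 0, 0, 0],
    [0.5, 0.5, -0.6, 0, 0, 0],
    [0, 0, 0, 0, 0, 0]
  ]
}}

```text
time_s: 7.8
tool_pos: [0.6158, 0.0061, 0.2012]
tool_rot: [[0.285, 0.921, -0.264], [0.894, -0.156, 0.421], [0.347, -0.356, -0.868]]
force: [0.4, -0.3, 0.6]
opening: 0.999
```

```bash
python3 - <<'E'
from h import *
p=np.load("p.npy");d,h,l,n=pts(p);d1=pts(p,1)[0]
crop("c2.png",[d["tab"],d1["tab"]])
ims=[robot.get_image(k) for k in("scene","top")]
try: print(bluefit(ims,p,True))
except Exception as e: print(e)
E
```

```text
blue res [ 0.5 -0.4  0.3  0.1  0.6  0.5  0.1  0.  -0.3  0.4  0.6 -0.3]
[-0.71615975  0.07749696  0.15594994]
```

View pics/c2.png

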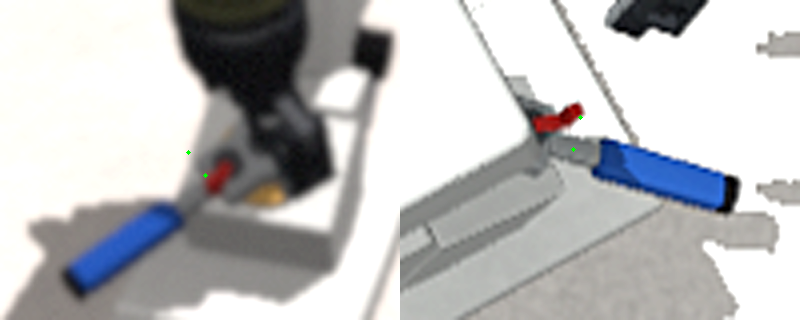

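```bash
python3 - <<'E'
from h import *
p=np.load("p.npy");s,t,R=st()
def pose(q,r=.118,lat=.0305,ht=-.003):
    d,h,l,n=pts(np.r_[p[:3],q]);return pts(p)[0]["bolt_center"]-.033*n+r*h+lat*l+ht*n,np.c_[-h,l,-n]
q0=-.716
up=pose(q0,lat=.0205,ht=.085);dn=pose(q0,lat=.0205)
a=rows(t,R,[(*up,6),(*dn,7)])
print(dn[0],pose(0)[0],pose(.9)[0])
rows(*a,[(*pose(q0),1)]+[(*pose(q),1) for q in np.linspace(q0,.9,20)[1:]])
E
```

```text
max [0.46  0.17  0.42  0.    0.    0.006] turn deg 1.08
[[-0.46,-0.13,0.26,-0.0,0.0,-0.005],[-0.46,-0.14,0.26,-0.0,0.0,-0.005],[-0.46,-0.15,0.25,-0.0,0.0,-0.005],[-0.46,-0.15,0.26,-0.0,0.0,-0.005],[-0.46,-0.16,0.25,-0.0,0.0,-0.005],[-0.45,-0.17,0.26,-0.0,0.0,-0.006],[-0.0,0.0,0.42,-0.0,0.0,0.0],[-0.0,0.0,0.42,-0.0,0.0,0.0],[-0.0,0.0,0.42,-0.0,0.0,0.0],[-0.0,0.0,0.42,-0.0,0.0,0.0],[-0.0,0.0,0.42,-0.0,0.0,0.0],[-0.0,0.0,0.42,-0.0,0.0,0.0],[-0.0,0.0,0.41,-0.0,0.0,0.0]]
[ 0.52963229 -0.00917942  0.06116231] [0.61460314 0.02973428 0.05340193] [0.65031976 0.12349587 0.08767267]
max [0.11  0.34  0.    0.    0.    0.028] turn deg 5.04
[[-0.0,0.34,0.0,-0.0,0.0,0.0],[0.1,0.33,0.0,-0.0,0.0,-0.027],[0.1,0.33,0.0,-0.0,-0.0,-0.027],[0.1,0.33,0.0,-0.0,-0.0,-0.027],[0.1,0.33,-0.0,-0.0,-0.0,-0.027],[0.1,0.33,-0.0,-0.0,-0.0,-0.027],[0.1,0.33,-0.0,-0.0,-0.0,-0.027],[0.1,0.33,-0.0,-0.0,-0.0,-0.027],[0.1,0.33,-0.0,-0.0,-0.0,-0.027],[0.11,0.33,-0.0,-0.0,-0.0,-0.028],[0.1,0.33,-0.0,-0.0,-0.0,-0.027],[0.1,0.33,-0.0,-0.0,-0.0,-0.027],[0.1,0.33,-0.0,-0.0,-0.0,-0.027],[0.1,0.33,-0.0,-0.0,-0.0,-0.027],[0.1,0.33,-0.0,-0.0,-0.0,-0.027],[0.1,0.33,-0.0,-0.0,-0.0,-0.027],[0.1,0.33,-0.0,-0.0,-0.0,-0.027],[0.1,0.33,-0.0,-0.0,-0.0,-0.027],[0.1,0.33,-0.0,-0.0,-0.0,-0.027],[0.1,0.33,-0.0,-0.0,-0.0,-0.027]]
```

>>> {"op": "carry_out", "data": {
  "targets": [
    [-0.46, -0.13, 0.26, 0, 0, -0.005],
    [-0.46, -0.14, 0.26, 0, 0, -0.005],
    [-0.46, -0.15, 0.25, 0, 0, -0.005],
    [-0.46, -0.15, 0.26, 0, 0, -0.005],
    [-0.46, -0.16, 0.25, 0, 0, -0.005],
    [-0.45, -0.17, 0.26, 0, 0, -0.006],
    [0, 0, 0.42, 0, 0, 0],
    [0, 0, 0.42, 0, 0, 0],
    [0, 0, 0.42, 0, 0, 0],
    [0, 0, 0.42, 0, 0, 0],
    [0, 0, 0.42, 0, 0, 0],
    [0, 0, 0.42, 0, 0, 0],
    [0, 0, 0.41, 0, 0, 0],
    [0, 0, 0, 0, 0, 0]
  ]
}}

```text
time_s: 9.4
tool_pos: [0.5296, -0.008, 0.0605]
tool_rot: [[0.196, 0.942, -0.273], [0.905, -0.066, 0.421], [0.378, -0.33, -0.865]]
force: [0.1, 0.4, -0.5]
opening: 1.0
```

>>> {"op": "carry_out", "data": {
  "targets": [
    [0, 0.34, 0, 0, 0, 0],
    [0.1, 0.33, 0, 0, 0, -0.027],
    [0.1, 0.33, 0, 0, 0, -0.027],
    [0.1, 0.33, 0, 0, 0, -0.027],
    [0, 0, 0, 0, 0, 0]
  ]
}}

```text
time_s: 9.9
tool_pos: [0.5715, -0.0018, 0.0538]
tool_rot: [[-0.048, 0.962, -0.269], [0.893, 0.162, 0.42], [0.448, -0.22, -0.867]]
force: [-1.0, 0.5, -0.2]
opening: 1.001
```

```bash
python3 - <<'E'
from h import *
p=np.load("p.npy");s,t,R=st();print(s["joint_pos"],s["force"])
crop("c3.png",[t+R@np.array([0,k*.0425,-.013]) for k in(-1,1)])
E
```

```text
[ 0.59073453  0.64505353 -0.55439155  1.55105784 -0.08982903  1.35138889
  0.22427007] [-1.01884331  0.50870673 -0.23179002]
```

View pics/c3.png

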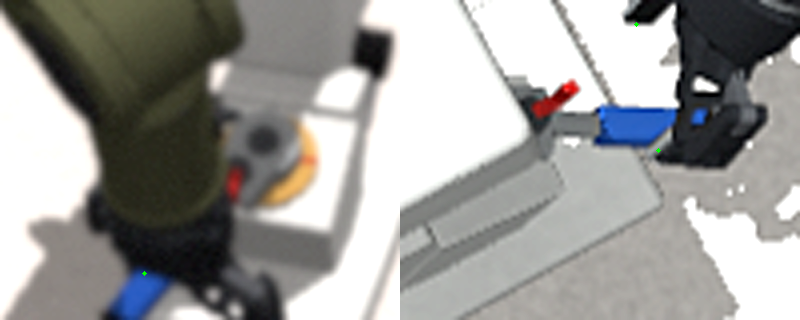

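>>> {"op": "carry_out", "data": {
  "targets": [
    [0.1, 0.33, 0, 0, 0, -0.027],
    [0.1, 0.33, 0, 0, 0, -0.027],
    [0.1, 0.33, 0, 0, 0, -0.027],
    [0.1, 0.33, 0, 0, 0, -0.027],
    [0.1, 0.33, 0, 0, 0, -0.027],
    [0.1, 0.33, 0, 0, 0, -0.027],
    [0.1, 0.33, 0, 0, 0, -0.027],
    [0.1, 0.33, 0, 0, 0, -0.027],
    [0, 0, 0, 0, 0, 0]
  ]
}}

```text
time_s: 10.9
tool_pos: [0.6335, 0.0491, 0.059]
tool_rot: [[-0.64, 0.719, -0.269], [0.595, 0.686, 0.419], [0.486, 0.109, -0.867]]
force: [-0.9, -2.8, -0.4]
opening: 0.999
```

>>> {"op": "carry_out", "data": {
  "targets": [
    [0.1, 0.33, 0, 0, 0, -0.027],
    [0.1, 0.33, 0, 0, 0, -0.027],
    [0.1, 0.33, 0, 0, 0, -0.027],
    [0.1, 0.33, 0, 0, 0, -0.027],
    [0.1, 0.33, 0, 0, 0, -0.027],
    [0.1, 0.33, 0, 0, 0, -0.027],
    [0.1, 0.33, 0, 0, 0, -0.027],
    [0.1, 0.33, 0, 0, 0, -0.027],
    [0, 0, 0, 0, 0, 0]
  ]
}}

```text
time_s: 11.8
tool_pos: [0.6536, 0.1215, 0.0886]
tool_rot: [[-0.951, 0.16, -0.267], [0.035, 0.907, 0.419], [0.309, 0.389, -0.868]]
force: [1.0, -2.1, 0.2]
opening: 0.999
```

>>> {"op": "carry_out", "data": {
  "targets": [
    [0, -0.3, 0, 0, 0, 0],
    [0, 0, -0.5, 0, 0, 0],
    [0, 0, -1, 0, 0, 0],
    [0, 0, -1, 0, 0, 0],
    [0, 0, -1, 0, 0, 0],
    [0.2, 0, -1, 0, 0, 0],
    [-0.5, -0.8, -0.8, 0, 0, 0],
    [-0.5, -0.8, -0.5, 0, 0, 0],
    [0, -1, 0, 0, 0, 0],
    [0, -1, 0, 0, 0, 0],
    [0, -1, 0, 0, 0, 0],
    [0, -1, 0, 0, 0, 0],
    [0, 0, 0, 0, 0, 0]
  ]
}}

```text
time_s: 13.1
tool_pos: [0.6933, -0.1183, 0.1603]
tool_rot: [[-0.948, 0.167, -0.269], [0.041, 0.907, 0.42], [0.314, 0.387, -0.867]]
force: [-0.5, -0.9, -0.6]
opening: 0.999
```

```bash
python3 - <<'E'
from h import *
p=np.load("p.npy");s,t,R=st();print(s["force"])
q=np.r_[p[:3],.85];crop("c4.png",[pts(q,1)[0]["tab"],pts(q)[0]["handle"]])
ims=[robot.get_image(k) for k in("scene","top")]
try: print(bluefit(ims,q,True))
except Exception as e: print(e)
for n_ in("reagent","slide_box","beaker"):
    print(n_,[[x["pixel"] for x in robot.place_of(i,n_)[:1]] for i in ims])
E
```

```text
[-0.53200236 -0.86236902 -0.62946546]
blue res [ 0.3  1.  -0.  -0.8 -0.3 -0.5  1.   0.1  0.2  1.6  1.4 -1. ]
[0.84645519 0.08058925 0.15310779]
reagent [[[233.2, 301.9]], [[427.0, 202.4]]]
slide_box [[[197.7, 277.9]], [[437.8, 249.6]]]
beaker [[], [[185.0, 263.8]]]
```

View pics/c4.png

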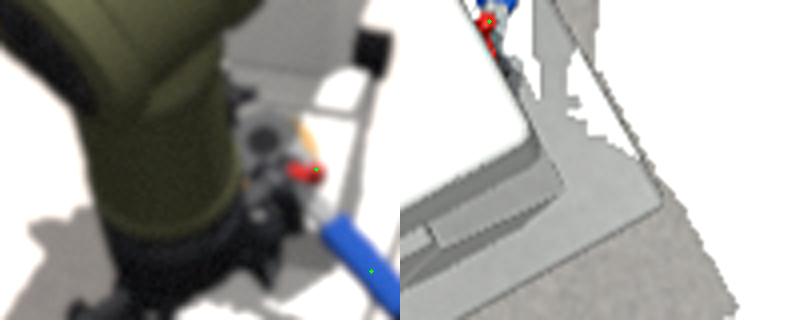

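>>> {"op": "carry_out", "data": {
  "targets": [
    [0.3, -0.3, -1, 0, 0, 0],
    [0.3, -0.3, -1, 0, 0, 0],
    [0.5, -0.5, -1, 0, 0, 0],
    [0.5, -0.5, -1, 0, 0, 0],
    [1, -0.5, -0.5, 0, 0, 0],
    [1, -0.5, -0.5, 0, 0, 0],
    [1, -0.5, -0.3, 0, 0, 0],
    [1, -0.5, -0.3, 0, 0, 0],
    [1, -0.5, -0.3, 0, 0, 0],
    [1, -0.5, 0, 0, 0, 0],
    [1, -0.3, 0, 0, 0, 0],
    [1, -0.3, 0, 0, 0, 0],
    [0, 0, 0, 0, 0, 0]
  ]
}}

```text
time_s: 14.9
tool_pos: [0.4409, -0.3209, 0.3461]
tool_rot: [[-0.949, 0.163, -0.269], [0.037, 0.908, 0.418], [0.312, 0.387, -0.868]]
force: [0.7, -0.2, -0.8]
opening: 1.003
```

```bash
python3 - <<'E'
from h import *
p=np.load("p.npy");q=np.r_[p[:3],.846]
im=robot.get_image("scene");c=(322,195)
f=lambda F:cv2.convertScaleAbs(cv2.resize(F[c[1]-38:c[1]+38,c[0]-40:c[0]+40],None,fx=5,fy=5,interpolation=cv2.INTER_CUBIC),alpha=1.4)
cv2.imwrite("pics/c5.png",np.hstack([f(cv2.imread("pics/s0.png")),f(im["frame"])]))
b=robot.get_image("top")
for n_ in("reagent","slide_box","beaker"): print(n_,[[x["pixel"] for x in robot.place_of(i,n_)[:1]] for i in (im,b)])
print(bluefit([im,b],q,True))
# unwrap face for flange marks
d,h,l,n=pts(np.r_[p[:3],0])
C=d["bolt_center"]-.033*n
for nm,F in(("before",cv2.imread("pics/s0.png")),("after",im["frame"])):
    r=[]
    for a in range(-180,180,6):
        v=[F[int(round(y)),int(round(x))].astype(int) for x,y in [proj(im,C+rr*(np.cos(np.radians(a))*h+np.sin(np.radians(a))*l)+.006*n) for rr in(.030,.033)]]
        r.append((a,*np.mean(v,0).astype(int)))
    print(nm,[(a,int(R_),int(G_)) for a,B,G_,R_ in r if R_>1.3*B and R_>45])
E
```

```text
reagent [[[235.5, 301.4]], [[424.9, 202.3]]]
slide_box [[[197.2, 280.1]], [[435.8, 246.8]]]
beaker [[[363.0, 219.6]], [[187.0, 266.0]]]
blue res [ 0.3  1.  -0.1 -0.8 -0.3 -0.5  1.   0.1  0.2  1.6  1.4 -1. ]
[0.84614294 0.08058413 0.15314642]
before [(-90, 60, 28), (-84, 73, 22), (-78, 75, 21), (-72, 60, 25), (-12, 70, 57), (-6, 82, 66), (0, 84, 66), (6, 85, 67), (12, 86, 67), (18, 101, 79), (24, 116, 91), (30, 134, 103), (36, 136, 105), (42, 140, 107), (48, 139, 107), (54, 144, 110), (60, 144, 112), (66, 146, 113), (72, 146, 112), (78, 145, 110), (84, 141, 96), (90, 139, 80), (96, 141, 86), (102, 143, 103), (108, 144, 112), (114, 145, 114), (120, 133, 109), (126, 138, 113), (132, 132, 111), (138, 121, 105), (144, 93, 84)]
after [(-114, 85, 76), (-108, 91, 79), (-102, 96, 83), (-96, 96, 80), (-90, 96, 78), (-84, 95, 77), (-78, 96, 83), (-72, 95, 77), (-66, 96, 78), (-60, 98, 83), (-54, 99, 81), (-48, 97, 81), (-42, 94, 75), (-36, 92, 73), (-30, 90, 74), (-24, 91, 71), (-18, 89, 71), (-12, 89, 58), (-6, 85, 58), (0, 85, 60), (6, 87, 66), (12, 83, 66), (66, 73, 48), (72, 105, 33), (78, 129, 33), (84, 128, 49), (90, 126, 74), (114, 136, 119), (120, 133, 118), (126, 139, 118), (132, 133, 112), (138, 120, 104), (144, 94, 84)]
```

View pics/c5.png

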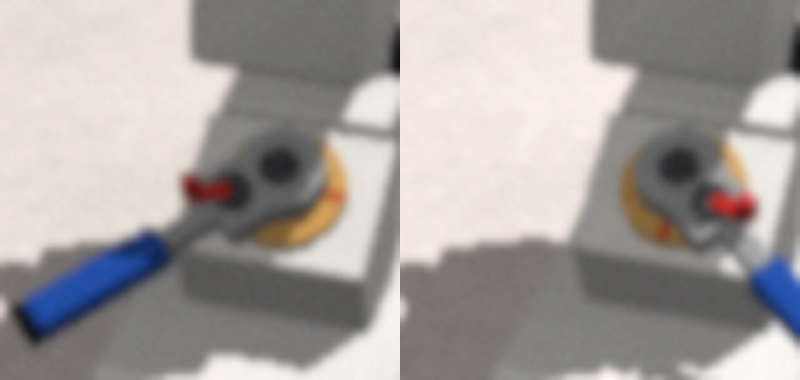

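```bash
python3 -c "
from workcell import robot
print(robot.get_state()['time_s']);robot.finish_job()"
```

```text
15.3
the job is handed in; nothing more can be done
```

The red lever is on the loosen side and the bolt has turned loose by roughly 80°, well past the eighth of a turn asked for. The ratchet is still on the bolt and the gripper is clear of everything. I handed the job in at 15.3 s.

- **Lever:** I pushed the tab over with one open finger, approaching along the face normal. Pictures taken after the flip, during the swing and at the end all show it on the loosen side. Seating it also moved the handle about 0.1 rad anticlockwise.
- **Swing:** The same finger then pushed the handle from about -0.72 to +0.85 rad. Even with the full 0.5 rad of free play, that turns the bolt at least 1.06 rad.
- **Bolt:** The flange mark I could see afterwards lies about 82° (1.4 rad) round from the start. This assumes the two marks are opposite each other, because only one was clearly visible in each picture.
- **Forces:** Readings taken at the end of each move call were at most about 3 N.
- **Bottle, beaker and slide box:** The bottle and slide box were found within about 3 pixels of their starting places in both cameras. The beaker was likewise unmoved in the top view, but the scene camera did not find it at the start, so that view gives no comparison.

The network's bolt-centre readings disagreed: several in the top view were far off, and one in the scene view. I used a fit to the stand, blue grip and tab instead. It put the tab about 3 mm off in the top view, and I corrected for that.

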